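Add the third sample jar to the light stage and pull its lamp on

TASK

Stand the spare tall jar on the white light stage, midway between the two like it and in line with them; set it down, do not drop it, and leave the other two where they are. Then switch the stage lamp on: pull the bar-shaped knob on the sloping console straight out until it snaps over, no farther than that, and let it go so that it rests out, its brightness setting left as it was. Do not disturb the other things on the bench.

Things in the scene. Friction and masses are not known exactly. Their poses are not given: they have to be found in the camera images.
- jar_centre (a point): Centre (half-way up) of the spare jar: an upright, round, capped glass jar, 52 mm in diameter, 110 mm tall, about 0.11 to 0.22 kg, standing alone on the bench. z up.
- jar_a_centre (a point): Centre (half-way up, 55 mm above the stage's plate) of the first of the two like jars (52 mm in diameter, 110 mm tall) standing on the light stage. Its axes are parallel to the stage's: z up, -y points to the second jar, whose centre is 170 mm away.
- jar_b_centre (a point): Centre (half-way up) of the second like jar on the light stage, same size and axes as the first; the first jar lies 170 mm along its +y.
- stage: Light stage: flat fixed box, 150 (x) x 300 (y) x 40 mm high, with a white plate on top; origin at the centre of its underside on the bench, z up, y along its length.
- console: Lamp console: fixed grey instrument, about 165 (x) x 230 (y) x 120 mm high, origin at the centre of its underside, z up. Its bright metal sloping panel (130 x 230 mm) faces up and to -x: its outward normal leans 0.7 rad (40 degrees) from vertical towards -x. The bar knob is in its middle; small round knobs and keys, up to 10 mm high, 85 mm to either side of it, do not move.
- knob_grip (a point): Grip point of the pull-on knob: a bar 36 mm long (point x), 14 mm wide (y), 30 mm tall (z) on a one-piece skirt 60 mm in diameter, 4 mm thick. The point is on its axis, 11 mm below the bar's outer end, 20 mm above the skirt, 26 mm off the panel when in. Site z points out of the panel, the way to pull; grasp across y. It also turns easily about z (brightness), at start up to 0.6 rad either way.
- knob (a joint): How far the knob is pulled out, m: 0 = in, off (it may rest up to 1.5 mm out). Pulling, a spring resists with 6 to 15 N (it varies) within the first few mm, then fades; past an over-centre point 5 to 10 mm out it moves outward by itself to rest on, 12 to 16 mm out; let go before that it springs back in. Beyond on it stiffens steeply; do not force it past 17 mm.
- dial_mark (a point): Tip of the white mark on the knob's skirt, 28 mm from the knob's axis in the direction of the bar's length (knob_grip's +x) and 20 mm below that point: it shows the brightness set. It comes out and turns with the knob.
- jar: The spare jar itself, origin at the centre of its underside, z up.
- short_jar: Bystander: short, wide capped jar, 68 mm in diameter, 60 mm tall; origin at the centre of its underside.
- beaker: Bystander: empty glass beaker, 66 mm in diameter at the rim, 85 mm tall; origin at the centre of its underside.
- tip_rack: Bystander: grey pipette-tip rack, 80 (x) x 120 (y) x 51 mm high; origin at the centre of its underside.
- petri: Bystander: closed clear dish, 90 mm in diameter, 14 mm high; origin at the centre of its underside.
- scoop: Bystander: steel spatula, 180 mm long, lying flat along its x.
- slide_box: Bystander: cardboard box, 60 x 90 x 35 mm; origin at the centre of its underside.

How it is judged:
On the way, in this order (a step that is already met when the one before it is completed fails the run):
1. the spare jar stands upright on the stage, midway between the two others and in line, let go, with the lamp still off (x of jar_centre in the frame of jar_a_centre between -0.012 and 0.012 m and y of jar_centre in the frame of jar_a_centre between -0.097 and -0.073 m and z of jar_centre in the frame of jar_a_centre between -0.004 and 0.004 m and angle between jar_centre's own z axis and vertical below 0.06 rad and contact force between the fingers and jar below 0.05 N and value of joint knob below 0.004 m), for 0.2 s.
2. the knob rests in its on position, let go (value of joint knob between 0.0105 and 0.0165 m and contact force between the fingers and knob below 0.05 N), for 0.2 s.
At the end, for the whole second after the job is handed in: The jar stands upright, still and released on the stage, within 12 mm of midway between the other two along their line and within 12 mm of that line; the knob rests 10.5 to 16.5 mm out, the mark on its skirt under 18.5 mm from its start (turned under about 25 degrees) (x of jar_centre in the frame of jar_a_centre between -0.012 and 0.012 m and y of jar_centre in the frame of jar_a_centre between -0.097 and -0.073 m and z of jar_centre in the frame of jar_a_centre between -0.004 and 0.004 m and angle between jar_centre's own z axis and vertical below 0.06 rad and contact force between the fingers and jar below 0.05 N and value of joint knob between 0.0105 and 0.0165 m and linear speed of jar below 0.01 m/s and angular speed of jar below 0.1 rad/s and distance of dial_mark from where it was at the start of the episode below 0.0185 m); the robot touches nothing.
It fails at once if the spare jar is dropped: faster than 0.35 m/s with no finger on it (linear speed of jar above 0.35 m/s and contact force between the fingers and jar below 0.01 N).
It fails at once if the knob is forced past its on position (over 17 mm out) (value of joint knob above 0.017 m).
It fails at once if one of the two jars on the stage is shifted more than 10 mm (distance of any of jar_a_centre, jar_b_centre from where it was at the start of the episode above 0.01 m).
It fails at once if a bystander is shifted more than 20 mm (distance of any of short_jar, beaker, tip_rack, petri, scoop, slide_box from where it was at the start of the episode above 0.02 m).
It also fails if it takes over 54 s, if anything falls off the work surface, if the arm or the gripper's body presses on something with over 40 N, if the wrist force passes 120 N, or if a joint passes its speed limit or range.

ROBOT

A 6-joint arm with a two-finger parallel gripper is mounted at the origin on the work surface. World frame = base frame: x ahead of the robot, y to its left, z up, the work surface at z = 0. Lengths are in m, angles in rad, forces in N, time in s.
With the tool pointing down it reaches from about 0.375 to 0.975 m from the base axis. Payload 3.8 kg.
Tool frame: the origin (TCP) lies between the finger pads; the fingertips stand 11 mm ahead of it and the grasp point (between the pads) lies 8 mm behind it; z points along the fingers, x is the direction in which the jaws open and shut, and the axes are right-handed (so a half turn about z gives the same grasp; the last joint's range is limited). The gripper opens to 88 mm and grips with 3 to 60 N. Pads are 18 mm wide; open, the fingers measure 123 mm over their backs; the gripper's body (75 mm by 187 mm) begins 45 mm behind the grasp point.
Start: joints at [1.267, 0.264, 1.604, -0, 1.274, -0.037], TCP at [0.178, 0.651, 0.213] pointing down, gripper open.
Joint ranges: [-2.63, 2.63], [-0.94, 2.18], [0.31, 2.57], [-1.31, 4.45], [0, 2.66], [-2.55, 2.55]. Speed limits (rad/s): [2.57, 2.57, 3.14, 3.14, 3.14, 3.14].

INTERFACE

Orientations are given as a 3x3 rotation matrix whose columns are the frame's x, y, z axes.
In Python, from rig import sense, get_image, hand_in, boxes_of, trace, mark_of gives the robot as it stands.
- The arm moves only by the tool carry_out, never from a script. Its argument "deltas" is text: rows parted by semicolons, each of 5 numbers parted by spaces: the gripper's target within -1 to 1 (shut at 1, half-way at 0, fully open at -1), then the shift along the tool's x, y, z in units of 0.3 m (1.0 is 0.3 m), then the turn about the tool's z in units of pi rad (1.0 is pi rad). A call has 1 to 12 rows; each row shifts and turns the commanded pose from where the row before left it, along the tool's axes as they then stand; what a row does not reach is not made up. A row lasts 1/10 s, in which the tool goes at most 50 mm and 8.59 degrees, less where a joint would pass 70% of its speed; a pose out of reach is approached as far as the arm can. A call with a number of a shift or a turn outside -1 to 1 is refused whole. A call with a gripper value outside its range is refused whole. The fingers move at their own pace and stop on an object; the grip force is fixed at half the most. Time passes only in rows, so rows that do not move let the fingers close. It gives the time, the measured TCP pose, the force and the opening at its end, in the units of the state.
- sense(): the state, without advancing time (a new reading comes with each control period).
- get_image(name): name is "side" or "top" or "wrist"; returns a dict with "frame" (400x640x3 uint8, red, green, blue), "K" (3x3 intrinsics, pixels), "rvec" (rotation vector, rad) and "tvec" (3), from world to camera coordinates, as OpenCV has them. Camera axes: x right, y down, z forward; pixel columns grow to the right and rows downward; lengths in m; the calibration is good to about 2 mm. A picture is of the moment at which its call begins. There is no depth.
- hand_in(): hands the job in, once; it reports no verdict.
Trained networks look in a picture, given as the dict that the camera call returned (one of the last four; its "shot" number tells which), for a name from the list of things; names that differ only in an ending like _2 or _b are one class to them, and where a whole thing is asked for, a point or a joint stands for the part that bears it (a point fixed in the world has none). Each returns a list of dicts, best first, with "p" (0 to 1); they miss things now and then, are a little off and sometimes report something else, mostly with a low value. They report only what shows in the picture. A call takes as long as a camera call.
- boxes_of(picture, query): "position" ([column, row] in pixels, amid what is visible of it).
- trace(picture, query): "region" (400x640 bool, what is visible of it) and "position" ([column, row] in pixels, amid what is visible of it).
- mark_of(picture, query): "position" ([column, row] in pixels: a listed point, or the origin of a listed thing).
The state is a dict: "t": time; "joint_pos": joint angles; "joint_velocities": joint speeds; "joint_efforts": joint torques, N m; "tcp_pos": TCP position; "orientation": TCP orientation; "ft_force": force on the tool from outside, world axes, zero at the start; "ft_torque": the same for the moment, N m; "finger_gap": finger opening in m.
Only numpy, scipy, OpenCV 4.12 (cv2) and the standard library are available. Lean on these libraries where they do the work, as an engineer would, in place of code of your own. Each camera call takes 0.05 s, during which the arm holds its last target. There are 200 camera calls.

## Working session

There is one attempt and no reset: what is moved stays moved. The work goes in short steps, Python scripts to look and compute and a tool call to move; the robot and the scene stay as the last step left them, time stands still between calls to the robot, and variables do not carry over. Pictures are saved under pics/ and viewed, about 8 in all and at most 12, crops included, and the job is handed in when it is done.

Besides the shell and the picture viewer there is one more tool, called after "Call:" as name(argument=value, ...), one argument or row to a line, values as JSON. carry_out: Moves the arm, as the interface text tells. Shifts and turns lie within -1 to 1; 1 stands for 0.3 m of shift or pi rad of turn. Its arguments: {"type":"object","properties":{"deltas":{"type":"string"}},"required":["deltas"]}

```bash
mkdir -p pics; cat > h.py <<'E'
import numpy as np, cv2
from rig import *
def P(im):
    R=cv2.Rodrigues(np.array(im["rvec"],float))[0]; return R,np.array(im["tvec"],float).reshape(3),np.array(im["K"],float)
def ray(im,px):
    R,t,K=P(im); d=R.T@np.linalg.inv(K)@np.array([px[0],px[1],1.]); return -R.T@t,d/np.linalg.norm(d)
def atz(im,px,z):
    o,d=ray(im,px); return o+d*(z-o[2])/d[2]
def tri(obs):
    A=np.zeros((3,3));b=np.zeros(3)
    for im,px in obs:
        o,d=ray(im,px);M=np.eye(3)-np.outer(d,d);A+=M;b+=M@o
    X=np.linalg.solve(A,b)
    res=[np.linalg.norm((np.eye(3)-np.outer(d,d))@(X-o)) for o,d in [ray(*q) for q in obs]]
    return X,res
def proj(im,X):
    R,t,K=P(im); p=K@(R@np.array(X)+t); return p[:2]/p[2]
def save(im,n,crop=None,s=1):
    f=im["frame"][:,:,::-1]
    if crop: f=f[crop[1]:crop[3],crop[0]:crop[2]]
    cv2.imwrite("pics/"+n,cv2.resize(f,None,fx=s,fy=s,interpolation=cv2.INTER_CUBIC))
E
python3 - <<'E'
from h import *
np.set_printoptions(precision=3,suppress=True)
s=sense(); print(s["t"],s["tcp_pos"],s["orientation"],s["finger_gap"])
ims={n:get_image(n) for n in("side","top","wrist")}
for n,i in ims.items():
    save(i,n+"0.png"); print(n,ray(i,(320,200)))
for q in["jar_centre","jar_a_centre","jar_b_centre","stage","console","knob_grip","dial_mark","short_jar","beaker","tip_rack","petri","scoop","slide_box"]:
    o={}
    for n,i in ims.items():
        m=mark_of(i,q)[:3]; print(q,n,[(np.round(k["position"],1).tolist(),round(k["p"],2)) for k in m])
        if m and n!="wrist": o[n]=m[0]["position"]
    if len(o)==2: print("   ",*tri([(ims[n],p) for n,p in o.items()]))
E
cd pics; python3 -c "
import cv2,numpy as np
cv2.imwrite('a.png',np.vstack([cv2.imread('side0.png'),cv2.imread('top0.png')])[:, :])"
```

```text
0.0 [0.178 0.65  0.212] [[ 0.264  0.965 -0.001]
 [ 0.965 -0.264 -0.002]
 [-0.002 -0.    -1.   ]] 0.08829784081226226
side (array([ 0.141, -0.714,  0.853]), array([ 0.365,  0.629, -0.686]))
top (array([ 0.406, -0.025,  1.33 ]), array([ 0.086,  0.003, -0.996]))
wrist (array([0.103, 0.671, 0.383]), array([ 0.275, -0.07 , -0.959]))
jar_centre side [([272.2, 209.8], 0.68)]
jar_centre top []
jar_centre wrist []
jar_a_centre side [([288.9, 133.0], 0.95), ([312.2, 269.0], 0.37)]
jar_a_centre top [([194.2, 156.2], 0.84), ([450.1, 221.6], 0.52)]
jar_a_centre wrist []
    [0.632 0.322 0.083] [np.float64(0.007757586073454425), np.float64(0.007757586073454367)]
jar_b_centre side [([308.8, 162.6], 0.85), ([275.6, 225.0], 0.31)]
jar_b_centre top [([257.4, 169.4], 0.97)]
jar_b_centre wrist []
    [0.6   0.146 0.088] [np.float64(0.0010362305516797789), np.float64(0.001036230551679738)]
stage side [([301.0, 170.1], 0.85)]
stage top [([231.9, 169.5], 0.72)]
stage wrist []
    [ 0.616  0.234 -0.009] [np.float64(0.0012688153139491544), np.float64(0.001268815313949052)]
console side [([376.1, 262.4], 0.78
[... 1216 characters left out ...]
705503), np.float64(0.0041602517437057136)]
petri side [([307.5, 324.5], 0.9)]
petri top [([413.6, 256.9], 0.74), ([257.5, 170.0], 0.57)]
petri wrist []
    [ 0.355 -0.282  0.01 ] [np.float64(0.0015610968365441596), np.float64(0.0015610968365442168)]
scoop side [([233.0, 177.9], 0.77), ([274.5, 227.1], 0.17)]
scoop top [([203.0, 240.1], 0.65), ([387.0, 181.4], 0.24)]
scoop wrist []
    [ 0.411  0.32  -0.018] [np.float64(0.0009148951468413727), np.float64(0.0009148951468414899)]
slide_box side [([363.7, 351.1], 0.79), ([376.8, 233.0], 0.7)]
slide_box top [([445.7, 222.1], 0.73)]
slide_box wrist []
    [ 0.448 -0.386 -0.032] [np.float64(0.003584214117801601), np.float64(0.0035842141178015004)]
```

View pics/side0.png

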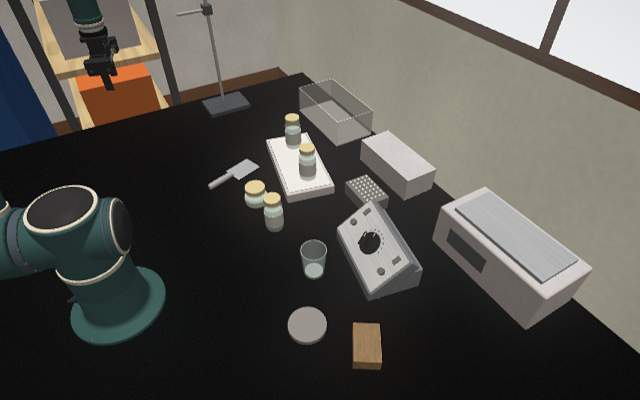

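View pics/top0.png

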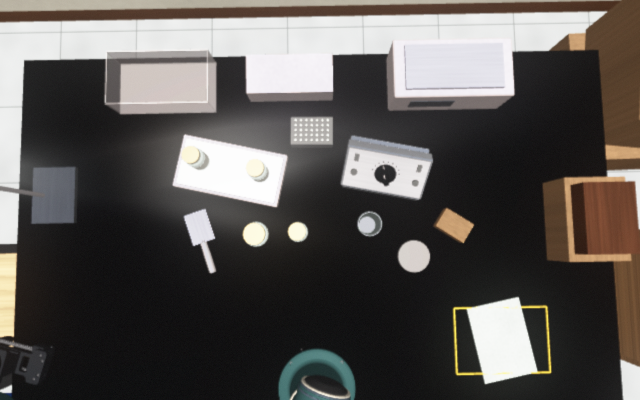

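```bash
python3 - <<'E'
from h import *
np.set_printoptions(precision=4,suppress=True)
S=get_image("side");T=get_image("top")
save(T,"k.png",(335,125,440,210),5)
# jar positions by cap blobs in top at z=.11 / .15
hsv=cv2.cvtColor(T["frame"],cv2.COLOR_RGB2HSV)
m=((hsv[...,0]>18)&(hsv[...,0]<38)&(hsv[...,1]>35)&(hsv[...,2]>150)).astype(np.uint8)
n,l,st,c=cv2.connectedComponentsWithStats(m)
for i in range(1,n):
    if st[i,4]>60:print(c[i],st[i],"z.06",atz(T,c[i],.06),"z.11",atz(T,c[i],.11),"z.15",atz(T,c[i],.15))
hsv=cv2.cvtColor(S["frame"],cv2.COLOR_RGB2HSV)
print("side spare @.055",atz(S,(272.2,210),.055))
for q in["stage","console"]:
    for im,nm in((S,"S"),(T,"T")):
        t=trace(im,q)
        if t:
            r=t[0]["region"].astype(np.uint8);print(q,nm,t[0]["p"],cv2.minAreaRect(cv2.findNonZero(r)))
            if nm=="T":
                b=cv2.boxPoints(cv2.minAreaRect(cv2.findNonZero(r)));print([atz(T,p,.04 if q=="stage" else .06)[:2] for p in b])
E
```

```text
[  6.9698 293.3429] [   0  254   16   83 1225] z.06 [0.2778 0.828  0.06  ] z.11 [0.2829 0.7944 0.11  ] z.15 [0.2869 0.7676 0.15  ]
[543.2621 338.6774] [521 305  30  69 248] z.06 [ 0.1322 -0.6113  0.06  ] z.11 [ 0.143  -0.5882  0.11  ] z.15 [ 0.1516 -0.5697  0.15  ]
[460.2    343.3184] [453 307  31  68 245] z.06 [ 0.124  -0.3885  0.06  ] z.11 [ 0.1351 -0.3742  0.11  ] z.15 [ 0.144  -0.3627  0.15  ]
side spare @.055 [0.4303 0.0498 0.055 ]
stage S 0.57 ((300.08905029296875, 166.40411376953125), (73.38479614257812, 50.44473648071289), 69.44395446777344)
stage T 0.61 ((230.34910583496094, 170.91189575195312), (107.48522186279297, 53.51371765136719), 11.842076301574707)
[array([0.5635, 0.3914]), array([0.7116, 0.3618]), array([0.6433, 0.066 ]), array([0.4965, 0.0983])]
console S 0.77 ((376.2352600097656, 253.05882263183594), (98.440185546875, 63.11147689819336), 59.036251068115234)
console T 0.59 ((386.5404052734375, 168.26559448242188), (88.147705078125, 53.62261962890625), 9.7824068069458)
[array([ 0.5497, -0.0721]), array([ 0.6968, -0.1004]), array([ 0.6504, -0.3399]), array([ 0.5041, -0.3093])]
```

View pics/k.png

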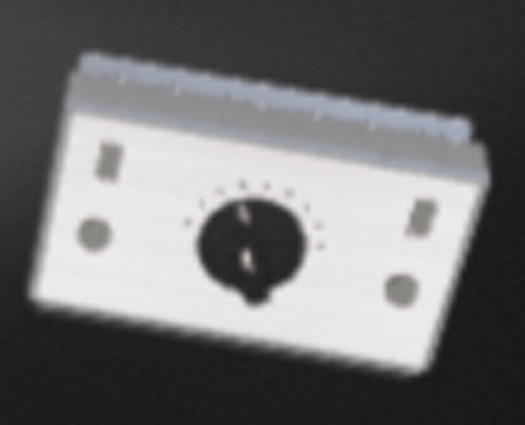

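Call:
carry_out(
  deltas="-1 0 0 -0.1 0.0443; -1 0 0 -0.1 0.0443; -1 0 0 -0.1 0.0443; -1 0 0 0 0.0443; -1 0 0 0 0.0443; -1 0 0 0 0.0443; -1 0 0 0 0.0443; -1 0 0 0 0.0443; -1 0 0 0 0.0443; -1 0 0 0 0.0443; -1 0 0 0 0.0443; -1 0 0 0 0",
)

```text
t: 3.6
tcp_pos: [0.178, 0.6511, 0.303]
orientation: [[0.974, -0.225, -0.0], [-0.225, -0.974, -0.0], [0.0, 0.0, -1.0]]
ft_force: [0.1, -0.3, -0.0]
finger_gap: 0.0882
```

```bash
python3 - <<'E'
from h import *
np.set_printoptions(precision=4,suppress=True)
T=get_image("top");S=get_image("side")
for q in["jar","jar_centre","jar_a_centre"]:
  for im,n in((T,"T"),(S,"S")):
    for b in boxes_of(im,q)[:4]: print(q,n,np.round(b["position"],1),round(b["p"],2))
print(tri([(T,(298,231.5)),(S,(272,199))]), atz(T,(298,231.5),.11),atz(T,(194,155),.15),atz(T,(256.5,168),.15))
s=sense();print(s["orientation"],s["tcp_pos"],s["joint_pos"])
E
```

```text
jar T [299.1 231.7] 0.52
jar S [272.9 211.9] 0.97
jar_centre T [300.1 231.8] 0.64
jar_centre S [276.4 213.1] 0.72
jar_centre S [234.9 170.6] 0.48
jar_centre S [370.8 243.7] 0.35
jar_a_centre T [194.1 155.1] 0.76
jar_a_centre S [290.2 131.2] 0.91
(array([0.4292, 0.0387, 0.1064]), [np.float64(8.504059586472792e-05), np.float64(8.504059586476549e-05)]) [0.4292 0.0384 0.11  ] [0.6293 0.3008 0.15  ] [0.5928 0.1405 0.15  ]
[[ 0.9746 -0.2241 -0.    ]
 [-0.2241 -0.9746 -0.    ]
 [-0.      0.     -1.    ]] [0.1779 0.6511 0.303 ] [1.2671 0.2251 1.4884 0.     1.4282 1.4932]
```

Call:
carry_out(
  deltas="-1 .09 .13 0 0;-1 .09 .13 0 0;-1 .09 .13 0 0;-1 .09 .13 0 0;-1 .09 .13 0 0;-1 .09 .13 0 0;-1 .09 .13 0 0;-1 .09 .13 0 0;-1 .09 .13 0 0;-1 .09 .13 0 0;-1 .09 .13 0 0;-1 .09 .13 0 0",
)

```text
t: 5.2
tcp_pos: [0.3887, 0.1204, 0.3035]
orientation: [[0.975, -0.224, 0.002], [-0.224, -0.975, 0.0], [0.001, -0.001, -1.0]]
ft_force: [1.4, -0.6, -0.3]
finger_gap: 0.0885
```

Call:
carry_out(
  deltas="-1 .096 .12 0 0;-1 .096 .12 0 0;-1 0 0 0 0;-1 0 0 0 0",
)

```text
t: 5.6
tcp_pos: [0.4284, 0.0383, 0.303]
orientation: [[0.974, -0.228, -0.0], [-0.228, -0.974, 0.001], [-0.001, -0.0, -1.0]]
ft_force: [-0.4, 1.8, 0.0]
finger_gap: 0.0882
```

```bash
python3 - <<'E'
from h import *
np.set_printoptions(precision=4,suppress=True)
W=get_image("wrist");save(W,"w1.png")
s=sense();print(s["tcp_pos"],s["joint_pos"])
print(proj(W,(.429,.039,.11)),proj(W,(.429,.039,0)))
for q in["jar_centre","jar","short_jar"]:
    for b in mark_of(W,q)[:3]: print(q,b["position"],b["p"],atz(W,b["position"],.055 if q=="jar_centre" else 0))
for b in boxes_of(W,"jar")[:3]:print(b)
E
```

```text
[0.428  0.0393 0.303 ] [ 0.033  -0.26    1.9658  0.0007  1.4361  0.2606]
[318.8551 171.7224] [318.5267 156.6162]
jar_centre [315.3, 159.6] 0.85 [0.4258 0.0446 0.055 ]
jar [319.2, 157.0] 0.58 [0.4298 0.0382 0.    ]
short_jar [295.5, 66.4] 0.93 [0.4264 0.1653 0.    ]
{'position': [319.9, 162.6], 'p': 0.93}
```

View pics/w1.png

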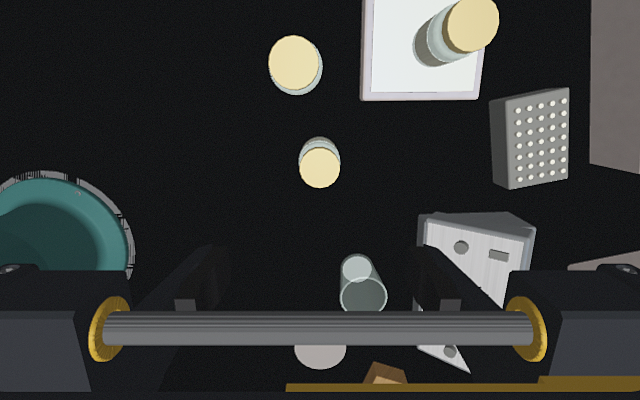

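Call:
carry_out(
  deltas="-1 0.003 -0.006 0.14 0;-1 0 0 0.14 0;-1 0 0 .14 0;-1 0 0 .14 0;-1 0 0 .12 0;-1 0 0 .07 0;-1 0 0 0 0;-1 0 0 0 0;1 0 0 0 0;1 0 0 0 0;1 0 0 0 0;1 0 0 0 0",
)

```text
t: 7.05
tcp_pos: [0.4303, 0.0407, 0.0789]
orientation: [[0.974, -0.225, 0.002], [-0.225, -0.974, 0.0], [0.002, -0.0, -1.0]]
ft_force: [1.1, 0.3, -0.1]
finger_gap: 0.0586
```

Call:
carry_out(
  deltas="1 0 0 0 0;1 0 0 0 0;1 0 0 0 0;1 0 0 0 0",
)

```text
t: 7.45
tcp_pos: [0.4299, 0.0406, 0.0783]
orientation: [[0.974, -0.225, 0.001], [-0.225, -0.974, 0.0], [0.001, -0.0, -1.0]]
ft_force: [0.3, -0.1, 2.0]
finger_gap: 0.0455
```

Call:
carry_out(
  deltas="1 0 0 -.03 0;1 0 0 -.07 0;1 0 0 -.1 0;1 0 0 -.12 0;1 0 0 -.12 0;1 0 0 -.11 0;1 0 0 -.07 0;1 0 0 -.03 0;1 0 0 0 0;1 0 0 0 0",
)

```text
t: 8.45
tcp_pos: [0.4287, 0.0406, 0.2716]
orientation: [[0.974, -0.225, -0.002], [-0.225, -0.974, -0.0], [-0.002, 0.001, -1.0]]
ft_force: [0.2, 0.4, -1.5]
finger_gap: 0.0452
```

```bash
python3 - <<'E'
from h import *
np.set_printoptions(precision=4,suppress=True)
W=get_image("wrist");T=get_image("top");S=get_image("side")
s=sense();print(s["tcp_pos"],s["finger_gap"],s["ft_force"])
for n,i in(("W",W),("T",T),("S",S)):
    for q in["stage","jar_a_centre"]:
        for b in mark_of(i,q)[:3]: print(n,q,np.round(b["position"],1),round(b["p"],2),atz(i,b["position"],0 if q=="stage" else .095))
    for b in boxes_of(i,"jar_a_centre")[:4]:print(n,"box",b)
# compose view
w=W["frame"];t=cv2.resize(T["frame"][125:215,165:295],None,fx=4,fy=4,interpolation=cv2.INTER_CUBIC)
sd=cv2.resize(S["frame"][95:225,225:345],None,fx=3,fy=3,interpolation=cv2.INTER_CUBIC)
C=np.zeros((800,880,3),np.uint8);C[:400,:640]=w;C[405:405+360,:520]=t;C[405:795,520:880]=sd
cv2.imwrite("pics/c1.png",cv2.resize(C,(660,600),interpolation=cv2.INTER_AREA)[:,:,::-1])
E
```

```text
[0.4285 0.0406 0.2711] 0.04542310411535178 [ 0.2922 -0.4916 -1.6619]
T stage [231.1 171.5] 0.58 [0.6077 0.2349 0.    ]
T jar_a_centre [194.7 155.5] 0.84 [0.6384 0.3141 0.095 ]
T jar_a_centre [366.1 223.9] 0.58 [ 0.4464 -0.1419  0.095 ]
T box {'position': [194.9, 152.2], 'p': 0.98}
T box {'position': [410.4, 256.1], 'p': 0.67}
S stage [300.4 174.4] 0.68 [0.6002 0.2052 0.    ]
S stage [231. 175.] 0.38 [0.4044 0.3164 0.    ]
S jar_a_centre [289.8 126.9] 0.61 [0.6352 0.3377 0.095 ]
S jar_a_centre [267.9 173.1] 0.34 [0.4705 0.1557 0.095 ]
S box {'position': [292.6, 130.0], 'p': 0.64}
S box {'position': [369.9, 245.2], 'p': 0.47}
```

View pics/c1.png

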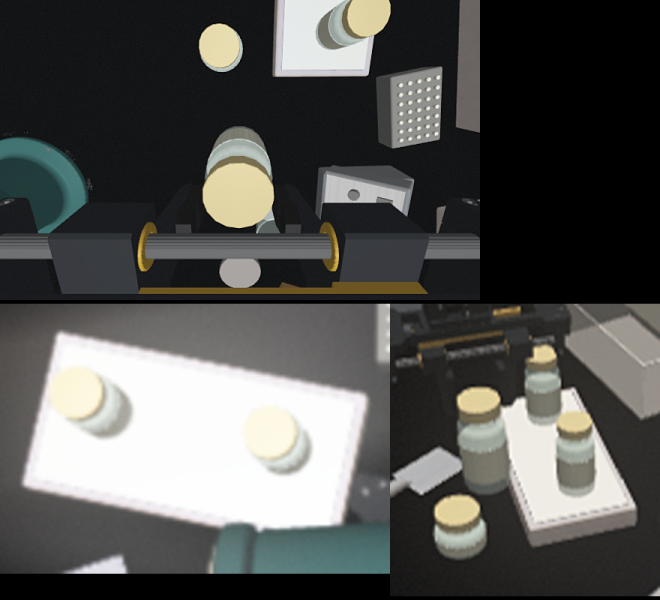

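```bash
python3 - <<'E'
from h import *
np.set_printoptions(precision=4,suppress=True)
T=get_image("top");S=get_image("side")
def blob(im,box,thr):
    x0,y0,x1,y1=box;f=im["frame"][y0:y1,x0:x1].astype(int)
    m=((f[...,0]-f[...,2])>thr).astype(np.uint8)
    n,l,st,c=cv2.connectedComponentsWithStats(m);i=1+np.argmax(st[1:,4])
    return c[i]+[x0,y0],st[i]+[x0,y0,0,0,0]
for thr in(20,35):
    a,sa=blob(T,(175,135,220,180),thr);b,sb=blob(T,(240,150,280,190),thr)
    print(a,sa,b,sb)
    A=atz(T,a,.148);B=atz(T,b,.148);print(A,B,(A+B)/2,np.linalg.norm(A-B))
    a,sa=blob(S,(280,108,304,150),thr);b,sb=blob(S,(296,138,320,182),thr)
    print(a,sa,b,sb)
    # cap lateral centre, use cap mid z .142
    A=atz(S,a,.143);B=atz(S,b,.143);print(A,B,(A+B)/2,np.linalg.norm(A-B))
# plate outline in top
g=T["frame"].min(2);m=(g>200).astype(np.uint8);m[:, :165]=0;m[:,300:]=0;m[:125]=0;m[215:]=0
m=cv2.morphologyEx(m,cv2.MORPH_CLOSE,np.ones((25,25)));r=cv2.minAreaRect(cv2.findNonZero(m));print(r)
q=[atz(T,p,.04)[:2] for p in cv2.boxPoints(r)];print(q,np.mean(q,0))
E
```

```text
[190.3594 154.4531] [182 146  18  18 256] [254.8723 167.766 ] [247 160  17  17 235]
[0.6313 0.3108 0.148 ] [0.5938 0.145  0.148 ] [0.6125 0.2279 0.148 ] 0.16999297235424657
[292.1176 118.5809] [285 111  14  14 136] [306.5568 148.4703] [299 142  16  14 185]
[0.6321 0.3099 0.143 ] [0.5944 0.1459 0.143 ] [0.6133 0.2279 0.143 ] 0.16824314323574227
[195.24 157.72] [188 149  11  14  25] [259.5 174. ] [258 173   4   3   4]
[0.6226 0.2982 0.148 ] [0.5774 0.1332 0.148 ] [0.6    0.2157 0.148 ] 0.17103981331002377
[292.3667 117.1444] [285 113  14   9  90] [306.5077 147.2615] [299 143  16  10 130]
[0.6368 0.317  0.143 ] [0.5972 0.1512 0.143 ] [0.617  0.2341 0.143 ] 0.17050016687373756
((237.4672088623047, 170.63934326171875), (80.66735076904297, 130.82415771484375), 84.80557250976562)
[array([0.7046, 0.4028]), array([0.732 , 0.0353]), array([0.5041, 0.0181]), array([0.4776, 0.3803])] [0.6045 0.2091]
```

Call:
carry_out(
  deltas="1 .028 -.047 0 0;1 .06 -.1 0 0;1 .06 -.1 0 0;1 .06 -.1 0 0;1 .06 -.1 0 0;1 .06 -.1 0 0;1 .06 -.1 0 0;1 .042 -.06 0 0;1 .028 -.04 0 0;1 0 0 0 0;1 0 0 0 0;1 0 0 0 0",
)

```text
t: 10.35
tcp_pos: [0.6134, 0.2279, 0.2728]
orientation: [[0.974, -0.225, -0.001], [-0.225, -0.974, -0.0], [-0.0, 0.0, -1.0]]
ft_force: [-0.6, -0.5, -2.1]
finger_gap: 0.0456
```

```bash
python3 - <<'E'
from h import *
np.set_printoptions(precision=4,suppress=True)
T=get_image("top");S=get_image("side");W=get_image("wrist")
s=sense();print(s["tcp_pos"],s["orientation"][:,0],s["ft_force"])
print("expect cap S",proj(S,(.613,.228,.303)),proj(W,(.613,.228,.303)))
w=W["frame"];sd=cv2.resize(S["frame"][60:225,225:345],None,fx=3,fy=3,interpolation=cv2.INTER_CUBIC)[:400]
cv2.imwrite("pics/c2.png",cv2.resize(np.hstack([w,sd[:400]]),(800,320))[:,:,::-1])
def cap(im,box,thr=20):
    x0,y0,x1,y1=box;f=im["frame"][y0:y1,x0:x1].astype(int)
    m=((f[...,0]-f[...,2])>thr).astype(np.uint8)
    n,l,st,c=cv2.connectedComponentsWithStats(m)
    for i in range(1,n):
        if st[i,4]>60: print(c[i]+[x0,y0],st[i]+[x0,y0,0,0,0])
cap(W,(0,0,640,280))
E
```

```text
[0.6135 0.2276 0.2734] [ 0.9742 -0.2255  0.0003] [-0.0855 -0.0195 -1.3992]
expect cap S [296.7163  84.5359] [318.8251 265.1734]
[318.0754  87.9587] [ 292   60   53   57 2373]
[573.3828 105.675 ] [570  65   8  85 640]
[317.2355 247.5024] [ 270  208   96   72 5784]
[190.6845 246.4661] [ 166  224   50   46 1740]
```

View pics/c2.png

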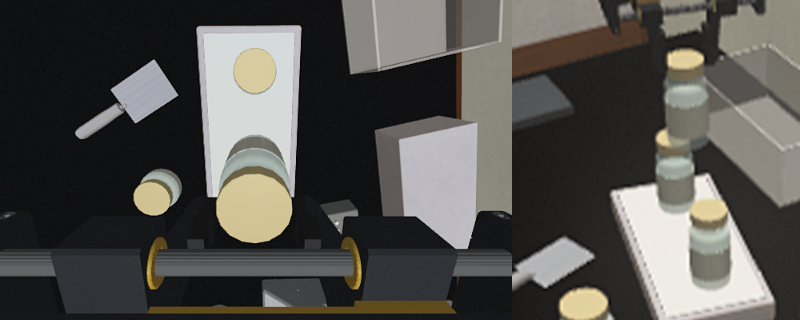

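Call:
carry_out(
  deltas="1 0 .005 .05 0;1 0 0 .1 0;1 0 0 .1 0;1 0 0 .1 0;1 0 0 .08 0;1 0 0 .04 0;1 0 0 .02 0;1 0 0 0 0;1 0 0 0 0;1 0 0 .007 0;1 0 0 .007 0;1 0 0 0 0",
)

```text
t: 11.7
tcp_pos: [0.6137, 0.2267, 0.1221]
orientation: [[0.974, -0.225, 0.001], [-0.225, -0.974, 0.0], [0.0, -0.0, -1.0]]
ft_force: [1.2, -0.0, -2.1]
finger_gap: 0.0454
```

Call:
carry_out(
  deltas="1 0 0 .004 0;1 0 0 0 0",
)

```text
t: 11.9
tcp_pos: [0.6135, 0.2266, 0.1205]
orientation: [[0.974, -0.225, -0.0], [-0.225, -0.974, -0.0], [-0.0, 0.0, -1.0]]
ft_force: [-0.8, 0.4, -2.0]
finger_gap: 0.0451
```

Call:
carry_out(
  deltas="1 0 0 .004 0;1 0 0 0 0",
)

```text
t: 12.1
tcp_pos: [0.6134, 0.2266, 0.1192]
orientation: [[0.974, -0.225, -0.0], [-0.225, -0.974, -0.0], [-0.0, 0.0, -1.0]]
ft_force: [0.4, 0.9, -1.1]
finger_gap: 0.0453
```

Call:
carry_out(
  deltas="1 0 0 .004 0;1 0 0 0 0",
)

```text
t: 12.3
tcp_pos: [0.6137, 0.2267, 0.1183]
orientation: [[0.974, -0.225, 0.0], [-0.225, -0.974, 0.0], [0.0, -0.0, -1.0]]
ft_force: [0.7, -0.1, -0.5]
finger_gap: 0.0452
```

Call:
carry_out(
  deltas="1 0 0 .003 0;1 0 0 0 0;0.2 0 0 0 0;-0.2 0 0 0 0;-0.5 0 0 0 0;-1 0 0 0 0;-1 0 0 0 0;-1 0 0 0 0;-1 0 0 0 0;-1 0 0 0 0;-1 0 0 0 0;-1 0 0 0 0",
)

```text
t: 13.5
tcp_pos: [0.6135, 0.2267, 0.1173]
orientation: [[0.974, -0.225, 0.0], [-0.225, -0.974, -0.0], [0.0, 0.0, -1.0]]
ft_force: [0.6, 0.3, 0.6]
finger_gap: 0.088
```

Call:
carry_out(
  deltas="-1 0 0 -.04 0;-1 0 0 -.1 0;-1 0 0 -.12 0;-1 0 0 -.14 0;-1 0 0 -.14 0;-1 0 0 -.08 0;-1 0 0 0 0;-1 0 0 0 0",
)

```text
t: 14.3
tcp_pos: [0.6137, 0.2268, 0.3043]
orientation: [[0.974, -0.225, 0.002], [-0.225, -0.974, 0.001], [0.002, -0.001, -1.0]]
ft_force: [-0.1, 0.3, -0.9]
finger_gap: 0.0876
```

```bash
python3 - <<'E'
from h import *
np.set_printoptions(precision=4,suppress=True)
T=get_image("top");S=get_image("side")
s=sense();print(s["t"],s["tcp_pos"],s["finger_gap"],s["ft_force"])
def cap(im,box,z,thr=20):
    x0,y0,x1,y1=box;f=im["frame"][y0:y1,x0:x1].astype(int)
    m=((f[...,0]-f[...,2])>thr).astype(np.uint8)
    n,l,st,c=cv2.connectedComponentsWithStats(m)
    for i in range(1,n):
        if st[i,4]>60: print(c[i]+[x0,y0],st[i][4],atz(im,c[i]+[x0,y0],z))
cap(S,(280,100,325,182),.143)
K=S["frame"][190:305,330:430]
cv2.imwrite("pics/ks.png",cv2.resize(np.hstack([S["frame"][95:210,250:350],K]),None,fx=4,fy=4,interpolation=cv2.INTER_CUBIC)[:,:,::-1])
E
```

```text
14.4 [0.6126 0.2263 0.3012] 0.08855016605160161 [-0.1217 -0.2803 -0.8034]
[291.6174 118.349 ] 149 [0.6314 0.3119 0.143 ]
[299.1024 132.7651] 166 [0.6137 0.2281 0.143 ]
[306.6324 148.5351] 185 [0.5945 0.1455 0.143 ]
```

View pics/ks.png

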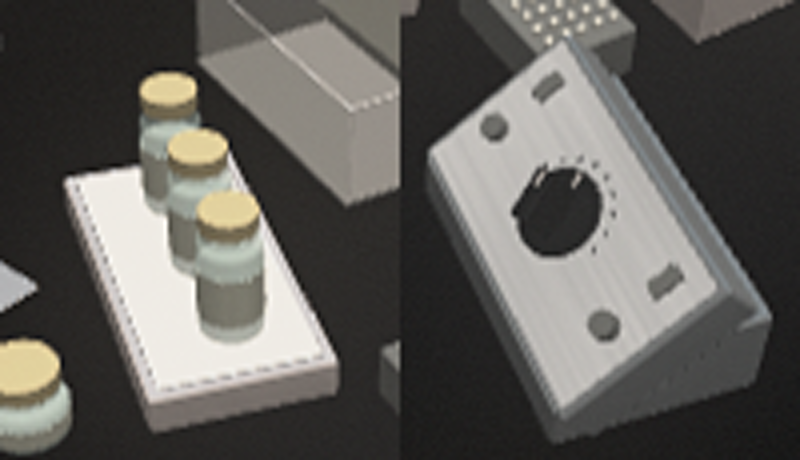

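Call:
carry_out(
  deltas="-1 .01 .08 0 0;-1 .02 .14 0 0;-1 .02 .15 0 0;-1 .02 .15 0 0;-1 .02 .15 0 0;-1 .02 .15 0 0;-1 .02 .15 0 0;-1 .02 .15 0 0;-1 .016 .15 0 0;-1 .01 .13 0 0;-1 0 0 0 0;-1 0 0 0 0",
)

```text
t: 15.6
tcp_pos: [0.5693, -0.1948, 0.3009]
orientation: [[0.974, -0.227, -0.004], [-0.227, -0.974, 0.002], [-0.004, -0.001, -1.0]]
ft_force: [-0.8, 0.4, 0.1]
finger_gap: 0.0881
```

```bash
python3 - <<'E'
from h import *
np.set_printoptions(precision=4,suppress=True)
W=get_image("wrist");S=get_image("side");T=get_image("top")
s=sense();print(s["t"],s["tcp_pos"],s["joint_pos"],s["orientation"][:,0])
ims={"W":W,"S":S,"T":T}
for q in["knob_grip","dial_mark","console"]:
    o={}
    for n,i in ims.items():
        m=mark_of(i,q)[:2];print(q,n,[(np.round(k["position"],1).tolist(),round(k["p"],2)) for k in m])
        if m:o[n]=m[0]["position"]
    for c in("WS","WT","ST","WST"):
        if all(k in o for k in c): print("   ",c,*tri([(ims[k],o[k]) for k in c]))
x,y=proj(W,(.575,-.198,.09)).astype(int);print(x,y)
x0,y0=max(x-100,0),max(y-75,0)
print(x0,y0);save(W,"wk.png",(x0,y0,x0+200,y0+150),4)
np.save("w.npy",W["frame"])
E
```

```text
15.75 [ 0.5703 -0.1931  0.3022] [-0.3681  0.0858  1.6488  0.0004  1.4089 -0.1425] [ 0.9747 -0.2237 -0.0018]
knob_grip W [([318.0, 167.9], 0.67)]
knob_grip S [([363.5, 240.8], 0.86)]
knob_grip T [([386.9, 180.5], 0.48), ([193.9, 155.3], 0.38)]
    WS [ 0.5677 -0.1928  0.0865] [np.float64(0.0009589630451512608), np.float64(0.0009589630451510472)]
    WT [ 0.5673 -0.2049  0.0421] [np.float64(0.0032864965184965776), np.float64(0.0032864965184965576)]
    ST [ 0.5609 -0.2     0.0977] [np.float64(0.0002612417883839689), np.float64(0.0002612417883840239)]
    WST [ 0.5651 -0.1964  0.0902] [np.float64(0.005110821741814633), np.float64(0.0014228362094182551), np.float64(0.005666551828767137)]
dial_mark W [([344.5, 159.2], 0.6), ([199.1, 240.3], 0.38)]
dial_mark S [([375.2, 231.5], 0.55)]
dial_mark T [([450.0, 222.6], 0.73), ([384.7, 162.7], 0.63)]
    WS [ 0.6021 -0.1889  0.0976] [np.float64(0.001116107930130301), np.float64(0.001116107930130517)]
    WT [0.4518 0.1654 2.0445] [np.float64(0.06972071728811455), np.float64(0.06972071728811449)]
    ST [ 0.4583 -0.3208  0.2994] [np.float64(0.02243685027075816), np.float64(0.022436850270758188)]
    WST [ 0.5235 -0.255   0.2177] [np.float64(0.11358231676384696), np.float64(0.017759336181177515), np.float64(0.11014511698038883)]
console W [([341.6, 155.7], 0.93)]
console S [([374.4, 260.7], 0.6)]
console T [([384.7, 168.1], 0.97)]
    WS [ 0.6029 -0.2011 -0.0058] [np.float64(0.0006611402586662121), np.float64(0.0006611402586661349)]
    WT [ 0.6018 -0.1978  0.0425] [np.float64(0.005174543931389399), np.float64(0.005174543931389358)]
    ST [ 0.6052 -0.2064 -0.0001] [np.float64(0.004921918737852657), np.float64(0.004921918737852742)]
    WST [ 0.6047 -0.204  -0.0024] [np.float64(0.00456410270690058), np.float64(0.002939999997719744), np.float64(0.007197215901716812)]
324 170
224 95
```

View pics/wk.png

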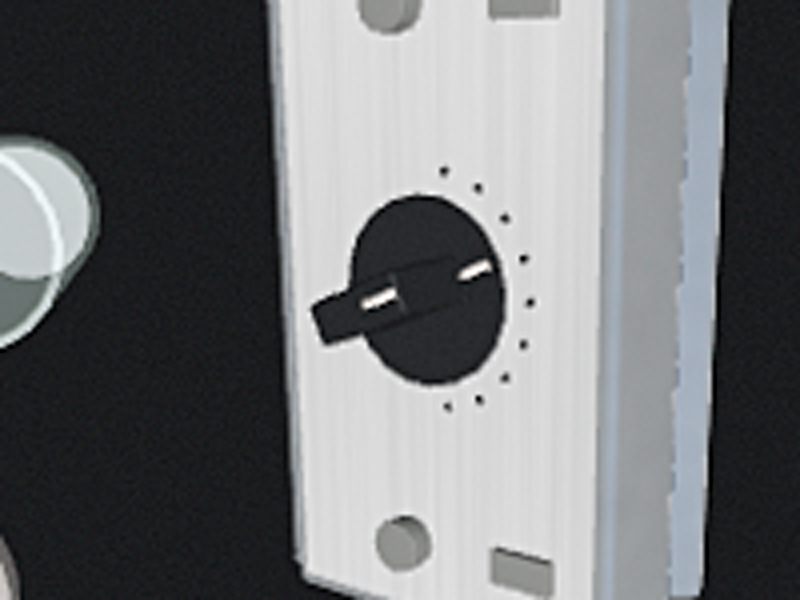

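```bash
cat > fit.py <<'E'
from h import *
from scipy.optimize import least_squares
yaw=-.2235
X=np.array([np.cos(yaw),np.sin(yaw),0]);Y=np.array([-np.sin(yaw),np.cos(yaw),0]);Z=np.array([0,0,1.])
n=-np.sin(.7)*X+np.cos(.7)*Z; Xs=np.cos(.7)*X+np.sin(.7)*Z
E
python3 - <<'E'
from fit import *
np.set_printoptions(precision=4,suppress=True)
ims={"W":get_image("wrist"),"S":get_image("side"),"T":get_image("top")}
def pts(p):
    c=p[:3];xk=np.cos(p[3])*Xs+np.sin(p[3])*Y
    return {"c":c,"m":c+.028*xk,"e":c+.0305*n-.018*xk}
obs=[("W","c",(331,167.5)),("S","c",(370,243)),("T","c",(385.2,174)),("W","m",(346.5,161.5)),("S","m",(374.3,234.5)),("T","m",(383.4,166.6)),("W","e",(304,176.2))]
wt={"W":1,"S":1,"T":1}
f=lambda p:np.concatenate([(proj(ims[i],pts(p)[k])-np.array(u)) for i,k,u in obs])
r=least_squares(f,[.58,-.2,.09,.3])
print(r.x,r.fun.reshape(-1,2));p=r.x;xk=np.cos(p[3])*Xs+np.sin(p[3])*Y
print("grip",p[:3]+.02*n,"alpha",np.arctan(-np.tan(p[3])/np.cos(.7)),"n",n)
print("console est",p[:3]-.006*n)
E
```

```text
[ 0.5839 -0.1996  0.0725  0.435 ] [[-1.5206  0.4797]
 [ 0.3961  0.7761]
 [-0.0376 -0.611 ]
 [-0.2106 -0.7021]
 [ 2.0267 -0.2242]
 [-0.3206 -1.952 ]
 [-0.43   -0.0296]]
grip [ 0.5714 -0.1967  0.0878] alpha -0.5459493041813295 n [-0.6282  0.1428  0.7648]
console est [ 0.5877 -0.2004  0.0679]
```

```bash
python3 - <<'E'
from fit import *
np.set_printoptions(precision=4,suppress=True)
ims={"W":get_image("wrist"),"S":get_image("side"),"T":get_image("top")}
c0=np.array([.5839,-.1996,.0725])
def onpl(im,px,h):
    o,d=ray(im,px);q=o+d*((c0+h*n-o)@n)/(d@n);q=q-c0;return np.array([q@Xs,q@Y])*1e3
for k,(x0,y0,x1,y1) in {"W":(310,150,352,195),"S":(355,225,382,256),"T":(374,163,398,188)}.items():
    g=ims[k]["frame"][y0:y1,x0:x1].max(2)
    dark=(g<90).astype(np.uint8)
    hull=cv2.convexHull(cv2.findNonZero(cv2.morphologyEx(dark,cv2.MORPH_OPEN,np.ones((4,4)))))
    mk=cv2.erode(cv2.fillConvexPoly(np.zeros_like(g),hull,1),np.ones((3,3)))
    w=((g>75)&(mk>0)).astype(np.uint8)
    nn,l,st,ce=cv2.connectedComponentsWithStats(w,connectivity=8)
    for i in range(1,nn):
        if st[i,4]>=3:
            yy,xx=np.nonzero(l==i);wt=g[yy,xx].astype(float)-40
            P_=np.array([onpl(ims[k],(a+x0,b+y0),0) for a,b in zip(xx,yy)]);Q=np.array([onpl(ims[k],(a+x0,b+y0),.0305) for a,b in zip(xx,yy)])
            for nm,A in(("skirt",P_),("top",Q)):
                m=np.average(A,axis=0,weights=wt);C=np.cov((A-m).T,aweights=wt);v=np.linalg.eigh(C)[1][:,1];v*=np.sign(v[0])
                print(k,st[i],nm,"mean",m,"dir ang",np.arctan2(v[1],v[0]),"range",A[:,0].min(),A[:,0].max())
    # skirt ellipse via dark contour on skirt plane
    cs=max(cv2.findContours(dark,cv2.RETR_EXTERNAL,cv2.CHAIN_APPROX_NONE)[0],key=cv2.contourArea)[:,0]
    A=np.array([onpl(ims[k],p+[x0,y0],0) for p in cs]);A=A[A[:,0]>-8]
    r=least_squares(lambda p:np.hypot(A[:,0]-p[0],A[:,1]-p[1])-p[2],[0,0,30],loss="soft_l1");print(k,"skirt circle",r.x)
E
```

```text
W [27 10  8  5 27] skirt mean [16.7417  9.0833] dir ang 0.4097436162225388 range 11.550816768360658 22.03390495156966
W [27 10  8  5 27] top mean [38.9085 15.6501] dir ang 0.4097436162225387 range 34.21609373709992 43.69247775496346
W [ 2 17 10  6 31] skirt mean [-20.9319  -4.5366] dir ang 0.43129666731952465 range -29.191344629114024 -13.836325958691035
W [ 2 17 10  6 31] top mean [4.8527 3.3381] dir ang 0.43129666731952515 range -2.6135465723894065 11.26691031010246
W [ 2 28  2  3  4] skirt mean [-28.2114 -18.8994] dir ang -0.6732538570058257 range -29.308494775740055 -27.552525274881123
W [ 2 28  2  3  4] top mean [-1.7277 -9.6454] dir ang -0.6732538570058282 range -2.7194466428433954 -1.132105105409087
W [23 40  3  1  3] skirt mean [  7.5863 -27.5479] dir ang 0.1658389949235854 range 5.882839649042721 9.051801130826862
W [23 40  3  1  3] top mean [ 30.6323 -17.4634] dir ang 0.1658389949236035 range 29.092419601347405 31.957061719621738
W skirt circle [ 1.3302 -1.7133 26.0216]
S [18 10  2  2  3] skirt mean [17.2091 14.9749] dir ang 0.07481638599662459 range 15.637570367234888 19.1
[... 246 characters left out ...]
449964673
S [16 27  3  2  3] top mean [  2.9435 -46.4105] dir ang -0.19484892183448538 range 0.48877227139871 6.060326940160094
S skirt circle [-5.2201  5.1123 31.2162]
T [  4   3  20  19 179] skirt mean [-2.7852 -2.5873] dir ang -0.1165563000234754 range -32.06128318468913 29.97413045463583
T [  4   3  20  19 179] top mean [15.2619  1.1278] dir ang -0.11655630002347467 range -13.201324336763332 47.11174104544722
T [16 11  8 14 80] skirt mean [-15.825  -31.1914] dir ang 0.04270068402655016 range -39.656654371757654 5.659641652034161
T [16 11  8 14 80] top mean [  2.5842 -26.6821] dir ang 0.04270068402655009 range -20.585818001482362 23.472318546993474
T skirt circle [15.0802  0.4675 28.8581]
```

```bash
python3 - <<'E'
from h import *
from scipy.optimize import least_squares
np.set_printoptions(precision=4,suppress=True)
ims={"W":get_image("wrist"),"S":get_image("side"),"T":get_image("top")}
def ax(yaw):
    X=np.array([np.cos(yaw),np.sin(yaw),0]);Y=np.array([-np.sin(yaw),np.cos(yaw),0]);Z=np.array([0,0,1.])
    return np.cos(.7)*X+np.sin(.7)*Z,Y,-np.sin(.7)*X+np.cos(.7)*Z
k=lambda x,y:(x/5+335,y/5+125); s=lambda x,y:((x-400)/4+330,y/4+190); w=lambda x,y:(x/4+224,y/4+95)
obs=[("T",65,115,0,k(72,110)),("T",65,-115,0,k(487,185)),("T",-65,115,0,k(35,295)),("T",-65,-115,0,k(425,372)),
("S",65,115,0,s(568,40)),("S",-65,115,0,s(430,150)),("S",-65,-115,0,s(562,415)),("S",65,-115,0,s(722,290)),
("W",-65,-115,0,w(300,572)),("W",0,30,6,w(424,195)),("W",0,-30,6,w(434,384)),("T",0,30,6,k(197,245)),("T",0,-30,6,k(306,250))]
def f(p):
    Xs,Y,n=ax(p[3]);c=p[:3];return np.concatenate([proj(ims[i],c+(a*Xs+b*Y+h*n)/1e3)-np.array(u) for i,a,b,h,u in obs])
for use in(range(8),range(13)):
    ii=np.ravel([[2*j,2*j+1] for j in use])
    r=least_squares(lambda p:f(p)[ii],[.587,-.2,.07,-.22],loss="soft_l1");p=r.x;Xs,Y,n=ax(p[3])
    print(p,"grip",p[:3]+.026*n,"n",n);print(f(p).reshape(-1,2).round(1).tolist())
c=p[:3]+.006*n
# phi from W mark
for px in((342.5,163),(319.5,169.5)):
    for h in(0,.0305):
        o,d=ray(ims["W"],px);q=o+d*((c+h*n-o)@n)/(d@n)-c;print(px,h,q@Xs,q@Y)
o,d=ray(ims["W"],(346.5,161.5));q=o+d*((c-o)@n)/(d@n)-c;print("tip",q@Xs,q@Y,np.arctan2(q@Y,q@Xs))
E
```

```text
[ 0.5853 -0.1997  0.0716 -0.2119] grip [ 0.5689 -0.1962  0.0915] n [-0.6298  0.1355  0.7648]
[[-1.3, -2.9], [1.0, -1.3], [-2.2, 0.4], [0.2, 0.7], [0.3, -2.5], [-1.3, 0.2], [-1.3, 2.2], [2.2, 0.8], [-2.7, 1.1], [-2.5, 0.0], [-4.7, 0.4], [-0.1, -2.0], [-0.2, 1.2]]
[ 0.588  -0.2002  0.0689 -0.2061] grip [ 0.5716 -0.1968  0.0888] n [-0.6306  0.1318  0.7648]
[[-1.4, -3.4], [0.9, -2.4], [-2.1, -0.1], [0.3, -0.4], [0.9, -2.0], [-0.6, 0.7], [-0.0, 2.6], [3.3, 1.1], [-0.3, 0.5], [-0.5, -0.3], [-2.5, -0.2], [-0.1, -2.8], [-0.2, 0.3]]
(342.5, 163) 0 0.01955396676798226 0.00778129403213321
(342.5, 163) 0.0305 0.04157116186387385 0.014494086813589014
(319.5, 169.5) 0 -0.016836346110157906 -0.004227052963028765
(319.5, 169.5) 0.0305 0.008692259679553926 0.0036444613220073174
tip 0.025420711693317746 0.010162184100732788 0.3802994768104636
```

Call:
carry_out(
  deltas="0.09 0 0 0 -.047;0.09 0 0 0 -.047;0.09 0 0 0 -.047;0.09 0 0 0 -.047;0.09 0 0 0 -.047;0.09 0 0 0 -.047;0.09 0 0 0 -.047;0.09 0 0 0 -.047;0.09 0 0 0 -.047;0.09 0 0 0 -.047;0.09 0 0 0 -.047;0.09 0 0 0 -.047",
)

```text
t: 17.85
tcp_pos: [0.5705, -0.1945, 0.3033]
orientation: [[0.02, 1.0, -0.0], [1.0, -0.02, -0.0], [-0.0, -0.0, -1.0]]
ft_force: [0.3, -0.4, -0.4]
finger_gap: 0.0402
```

Call:
carry_out(
  deltas="0.09 0 0 0.1 -.047;0.09 0 0 .12 -.005;0.09 0 0 .12 0;0.09 0 0 .1 0;.09 0 0 0 0;.09 0 0 0 0",
)

```text
t: 18.45
tcp_pos: [0.5703, -0.1944, 0.1713]
orientation: [[-0.137, 0.991, -0.001], [0.991, 0.137, 0.0], [0.001, -0.001, -1.0]]
ft_force: [0.1, -0.8, 0.9]
finger_gap: 0.0397
```

```bash
python3 - <<'E'
from h import *
np.set_printoptions(precision=4,suppress=True)
W=get_image("wrist");s=sense();print(s["t"],s["tcp_pos"],s["orientation"],s["joint_pos"],s["finger_gap"])
save(W,"wk2.png")
yaw=-.21;X=np.array([np.cos(yaw),np.sin(yaw),0]);Y=np.array([-np.sin(yaw),np.cos(yaw),0])
Xs=.765*X+[0,0,.644];n=-.644*X+[0,0,.765]
g=np.array([.570,-.197,.090]);c=g-.02*n;xk=np.cos(.4)*Xs+np.sin(.4)*Y;yk=np.cross(n,xk)
print("grip",proj(W,g),"skirt c",proj(W,c),"mark",proj(W,c+.028*xk),"skirt pm Y,Xs",[proj(W,c+.03*v) for v in(Y,-Y,Xs,-Xs)])
print("bar top corners",[proj(W,c+.0305*n+a*.018*xk+b*.007*yk) for a in(-1,1) for b in(-1,1)])
E
```

```text
18.5 [ 0.5714 -0.1949  0.1729] [[-0.137   0.9906  0.0019]
 [ 0.9906  0.137  -0.0007]
 [-0.001   0.0017 -1.    ]] [-0.3699  0.1573  1.8074 -0.      1.175  -2.0782] 0.04008265606541297
grip [314.5304 202.1831] skirt c [309.679  210.4247] mark [313.6083 241.7601] skirt pm Y,Xs [array([341.8484, 221.4684]), array([276.827 , 199.1467]), array([299.9343, 242.3208]), array([318.6188, 181.1634])]
bar top corners [array([306.0225, 176.7734]), array([322.928 , 176.4132]), array([311.43 , 219.678]), array([329.0745, 218.7032])]
```

View pics/wk2.png

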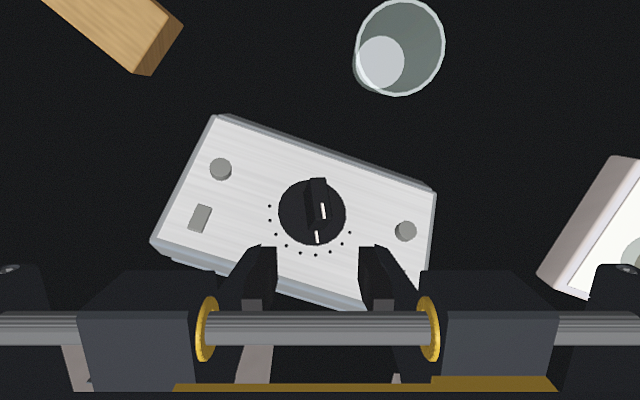

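Call:
carry_out(
  deltas=".09 .003 -.004 .05 0;.09 0 0 .07 0;.09 0 0 .06 0;.09 0 0 .04 0;.09 0 0 .01 0;.09 0 0 0 0;.09 0 0 0 0",
)

```text
t: 19.2
tcp_pos: [0.5701, -0.1941, 0.1034]
orientation: [[-0.137, 0.991, 0.002], [0.991, 0.137, -0.001], [-0.001, 0.002, -1.0]]
ft_force: [0.6, 0.1, -0.0]
finger_gap: 0.0402
```

```bash
python3 - <<'E'
from h import *
W=get_image("wrist");s=sense();print(s["t"],s["tcp_pos"],s["ft_force"])
S=get_image("side")
a=cv2.resize(W["frame"][150:350,180:460],(560,400));b=cv2.resize(S["frame"][190:290,325:425],(400,400),interpolation=cv2.INTER_CUBIC)
cv2.imwrite("pics/w3.png",cv2.resize(np.hstack([a,b]),(800,333))[:,:,::-1])
E
```

```text
19.25 [ 0.57014385 -0.19410243  0.10358624] [-0.24955784  1.2227389  -0.1903933 ]
```

View pics/w3.png

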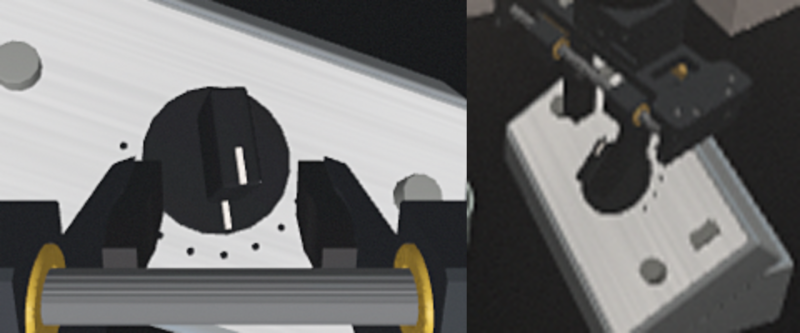

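```bash
python3 - <<'E'
from fit import *
np.set_printoptions(precision=4,suppress=True)
W=get_image("wrist");s=sense();t=s["tcp_pos"];R=s["orientation"]
yaw=-.212;X=np.array([np.cos(yaw),np.sin(yaw),0]);Y=np.array([-np.sin(yaw),np.cos(yaw),0])
Xs=.765*X+[0,0,.644];n=-.644*X+[0,0,.765]
u=lambda x,y:np.array([x/1.667+180,y/1.667+150])
bar=[u(212,88),u(248,88),u(262,182),u(225,188)]
th=np.linspace(0,2*np.pi,60)
def f(p):
    c=p[:3];xk=np.cos(p[3])*Xs+np.sin(p[3])*Y;yk=np.cross(n,xk)
    q=np.array([proj(W,c+.03*(np.cos(a)*Xs+np.sin(a)*Y)) for a in th])
    e=[q[:,0].min()-u(143,0)[0],q[:,0].max()-u(290,0)[0],q[:,1].max()-u(0,233)[1]]
    # image down = +xk; right=+yk side
    for (a,b),o in zip([(-1,1),(-1,-1),(1,-1),(1,1)],bar):
        m=[proj(W,c+.0305*n+.018*a*xk+sg*b*.007*yk)-o for sg in(1,-1)]
        e+=list(min(m,key=np.linalg.norm))
    e+=list(proj(W,c+.028*xk)-u(227,229))
    return np.array(e)
r=least_squares(f,[.583,-.197,.075,.4],loss="soft_l1");p=r.x;print(p,r.fun.round(1))
c=p[:3];g=c+.02*n;G=c+.028*n+.005*Xs
print("grip",g,"G",G,"TCPtarget",G-[0,0,.008]);d=G-[0,0,.008]-t;print("tool delta units",R.T@d/.3, "n in tool units/mm",R.T@n/300)
E
```

```text
[ 0.5832 -0.1966  0.0748  0.4001] [ 0.4 -0.1 -0.1 -0.5  0.2  0.3 -0.7  0.4  1.7 -1.1  0.1  0.2 -1.1]
grip [ 0.5706 -0.1939  0.0901] G [ 0.5694 -0.1936  0.0994] TCPtarget [ 0.5694 -0.1936  0.0914]
tool delta units [ 0.0018 -0.0019  0.0401] n in tool units/mm [ 0.0007 -0.002  -0.0026]
```

Call:
carry_out(
  deltas=".09 .002 -.002 .02 0;.09 0 0 .02 0;.09 0 0 0 0;.09 0 0 0 0;0.4 0 0 0 0;0.5 0 0 0 0;0.6 0 0 0 0;0.7 0 0 0 0;1 0 0 0 0;1 0 0 0 0;1 0 0 0 0;1 0 0 0 0",
)

```text
t: 20.55
tcp_pos: [0.5685, -0.1932, 0.0903]
orientation: [[-0.137, 0.991, 0.0], [0.991, 0.137, -0.0], [-0.0, 0.0, -1.0]]
ft_force: [-0.4, 0.1, -0.6]
finger_gap: 0.0003
```

```bash
python3 - <<'E'
from h import *
W=get_image("wrist");s=sense();print(s["t"],s["tcp_pos"],s["ft_force"],s["ft_torque"],s["finger_gap"])
S=get_image("side")
for k in mark_of(W,"dial_mark")[:2]:print(k)
a=cv2.resize(W["frame"][150:350,180:460],(560,400));b=cv2.resize(S["frame"][190:290,325:425],(400,400),interpolation=cv2.INTER_CUBIC)
cv2.imwrite("pics/w4.png",cv2.resize(np.hstack([a,b]),(800,333))[:,:,::-1])
E
```

```text
20.6 [ 0.56849625 -0.19323356  0.09029721] [-0.41170143 -0.37621452  0.53547834] [ 0.03901225 -0.02977406  0.01797846] 0.0005705018849562813
```

View pics/w4.png

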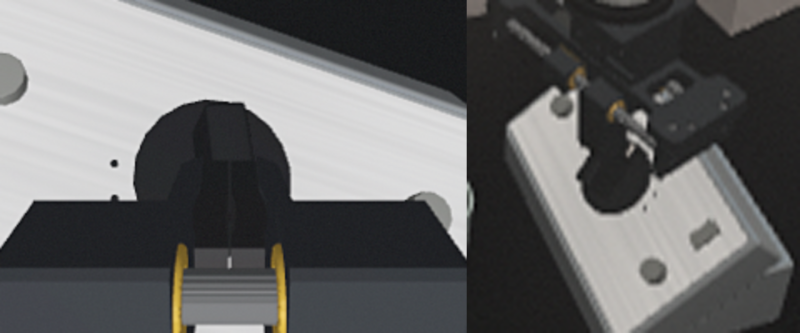

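```bash
python3 - <<'E'
from fit import *
np.set_printoptions(precision=1,suppress=True)
W=get_image("wrist");s=sense();t=s["tcp_pos"];R=s["orientation"]
v=lambda X:(proj(W,X)-[180,150])*1.667
yaw=-.212;X=np.array([np.cos(yaw),np.sin(yaw),0]);Y=np.array([-np.sin(yaw),np.cos(yaw),0])
Xs=.765*X+[0,0,.644];n=-.644*X+[0,0,.765]
c=np.array([.5832,-.1966,.0748]);xk=np.cos(.4)*Xs+np.sin(.4)*Y;yk=np.cross(n,xk)
print("tcp",v(t),"tip",v(t+.011*R[:,2]),"tip -y edge",v(t+.011*R[:,2]-.009*R[:,1]),"tip+y",v(t+.011*R[:,2]+.009*R[:,1]))
for a in(-1,1):
  for b in(-1,1): print("bar",a,b,v(c+.0305*n+a*.018*xk+b*.007*yk),"base",v(c+a*.018*xk+b*.007*yk))
print("skirt",v(c),[v(c+.03*q) for q in(Xs,-Xs,Y,-Y)])
print(s["finger_gap"])
E
```

```text
tcp [229.4 157.1] tip [229.4 144.6] tip -y edge [229.4 121.4] tip+y [229.4 167.2]
bar -1 -1 [206.7 104. ] base [192.4 129.8]
bar -1 1 [246.6 102.1] base [227.3 127.8]
bar 1 -1 [219.3 212.1] base [202.4 224.4]
bar 1 1 [261.8 207.9] base [239.2 220.5]
skirt [215.3 174.2] [array([192.4, 253.1]), array([235.7, 104.2]), array([288.6, 198.5]), array([139.8, 149.2])]
0.00022957012114029318
```

```bash
python3 - <<'E'
from fit import *
np.set_printoptions(precision=1,suppress=True)
W=get_image("wrist");T=get_image("top");S=get_image("side");s=sense();t=s["tcp_pos"];R=s["orientation"]
Rc,tc,K=P(W);print("K",K[0,0],"cam in tool mm",R.T@(-Rc.T@tc-t)*1e3,"cam axes in tool",(R.T@Rc.T).round(3).tolist())
for z in(11,0,-10,-20,-30):
    print(z,[proj(W,t+R@np.array([a,y,z])/1e3) for a,y in((20,-9),(-20,-9),(20,9))])
# where does the side/top view place the knob relative to tcp
g=W["frame"][180:330,270:370].mean(2)
print("col 318 profile",g[:,48].astype(int)[::4]);print("col 330",g[:,58].astype(int)[::4])
for q in["knob_grip","dial_mark"]:
    for n_,i in(("S",S),("T",T),("W",W)):print(q,n_,[(k["position"],round(k["p"],2)) for k in mark_of(i,q)[:2]])
E
```

```text
K 324.6326376768494 cam in tool mm [   0.   -77.2 -171.5] cam axes in tool [[1.0, 0.0, -0.001], [0.0, 0.956, 0.293], [0.001, -0.293, 0.956]]
11 [array([351. , 222.8]), array([284.2, 222.8]), array([350.1, 250.3])]
0 [array([352.9, 229.7]), array([282.3, 229.6]), array([351.9, 258.4])]
-10 [array([354.8, 236.6]), array([280.4, 236.5]), array([353.7, 266.7])]
-20 [array([357. , 244.3]), array([278.2, 244.2]), array([355.8, 275.8])]
-30 [array([359.4, 252.9]), array([275.8, 252.9]), array([358. , 286.1])]
col 318 profile [212 211 215 213 215 216 211 213   7  40  43  45  42  44  41  44  42  36
  36  36  35  35  40  37  40  34  39  40  35  38  62 127 159  57 105 102
 103 118]
col 330 [215 211 213 216 214 212 215 212 219  14  33  32  34  37  40  40  41  28
  33  29  26  32  29  27  30  26  29  31  29  31  78  75  74  61 104 100
 105 117]
knob_grip S [([366.3, 238.3], 0.75)]
knob_grip T []
knob_grip W [([316.5, 246.6], 0.91)]
dial_mark S [([377.7, 234.1], 0.77)]
dial_mark T []
dial_mark W []
```

Call:
carry_out(
  deltas=".09 0 0 -.02 0;.09 0 0 0 0;.09 0 0 0 0;.09 0 .003 0 0;.09 0 0 .03 0;.09 0 0 .03 0;.09 0 0 .03 0;.09 0 0 0 0;.09 0 0 0 0",
)

```text
t: 22.1
tcp_pos: [0.5688, -0.1929, 0.0684]
orientation: [[-0.137, 0.991, -0.002], [0.991, 0.137, 0.001], [0.001, -0.001, -1.0]]
ft_force: [0.1, 0.2, -0.5]
finger_gap: 0.0403
```

Call:
carry_out(
  deltas=".09 0 0 .02 0;.09 0 0 .01 0;.09 0 0 0 0;.09 0 0 0 0",
)

```text
t: 22.5
tcp_pos: [0.5694, -0.1931, 0.0603]
orientation: [[-0.137, 0.991, -0.0], [0.991, 0.137, -0.0], [-0.0, -0.0, -1.0]]
ft_force: [-0.3, -0.8, 1.0]
finger_gap: 0.04
```

Call:
carry_out(
  deltas="0.3 0 0 0 0;0.4 0 0 0 0;0.5 0 0 0 0;0.6 0 0 0 0;0.7 0 0 0 0;.8 0 0 0 0;1 0 0 0 0;1 0 0 0 0;1 0 0 0 0",
)

```text
t: 23.4
tcp_pos: [0.5696, -0.1942, 0.0606]
orientation: [[-0.137, 0.991, 0.001], [0.991, 0.137, -0.002], [-0.002, 0.0, -1.0]]
ft_force: [-0.2, -4.1, 0.5]
finger_gap: 0.0172
```

```bash
python3 - <<'E'
from h import *
W=get_image("wrist");s=sense();print(s["t"],s["tcp_pos"],s["ft_force"],s["ft_torque"],s["finger_gap"])
S=get_image("side");np.savez("grasp.npz",W=W["frame"],S=S["frame"])
for i in(W,S):
    for q in("dial_mark","knob_grip"):print(q,[(k["position"],round(k["p"],2)) for k in mark_of(i,q)[:2]])
E
```

```text
23.45 [ 0.56963698 -0.19425626  0.06063517] [-0.98601634 -5.4643999  -0.44790798] [-1.12864187  0.12057252 -0.22725656] 0.01693953500915546
dial_mark []
knob_grip [([318.1, 271.5], 0.89)]
dial_mark [([376.7, 232.6], 0.65)]
knob_grip [([365.0, 240.4], 0.66)]
```

Call:
carry_out(
  deltas="1 -.002 -.004 -.0051 0;1 .0015 -.004 -.0051 0;1 .0015 -.004 -.0051 0;1 0 0 0 0;1 0 0 0 0",
)

```text
t: 24.2
tcp_pos: [0.5671, -0.1939, 0.0638]
orientation: [[-0.137, 0.991, 0.003], [0.991, 0.137, -0.001], [-0.001, 0.003, -1.0]]
ft_force: [6.9, -5.1, -10.9]
finger_gap: 0.0166
```

```bash
cat > st.py <<'E'
from h import *
s=sense();n=np.array([-.6295,.1355,.765]);d=s["tcp_pos"]-np.array([.5696,-.1942,.0606])
print(round(s["t"],2),"out mm",d@n*1e3,"perp",(d-d@n*n)*1e3,"F.n",s["ft_force"]@n,s["ft_force"],"gap",s["finger_gap"])
E
python3 st.py
```

```text
24.2 out mm 4.0746636097183755 perp [ 0.09013364 -0.21462165  0.11295313] F.n -13.377279162522525 [  6.93326928  -5.1167584  -10.87511815] gap 0.01664412711469003
```

Call:
carry_out(
  deltas="1 .0015 -.004 -.0051 0;1 .0015 -.004 -.0051 0;1 0 0 0 0",
)

```text
t: 24.5
tcp_pos: [0.5629, -0.193, 0.0687]
orientation: [[-0.137, 0.991, -0.001], [0.991, 0.137, -0.0], [-0.0, -0.001, -1.0]]
ft_force: [-4.8, -2.4, 10.0]
finger_gap: 0.0165
```

```bash
python3 st.py
```

```text
24.5 out mm 10.557358857163782 perp [-0.02707712 -0.26097748  0.02593848] F.n 10.355967838843641 [-4.81490776 -2.44042809 10.00740053] gap 0.016483733707728418
```

Call:
carry_out(
  deltas="1 .0007 -.002 -.0026 0;1 .0007 -.002 -.0026 0;1 0 0 0 0",
)

```text
t: 24.8
tcp_pos: [0.5613, -0.1927, 0.0708]
orientation: [[-0.137, 0.991, -0.001], [0.991, 0.137, -0.0], [0.0, -0.001, -1.0]]
ft_force: [-4.8, -3.3, 6.8]
finger_gap: 0.0165
```

```bash
python3 st.py
```

```text
24.8 out mm 13.234618354526807 perp [ 0.00070522 -0.29783202  0.05583344] F.n 7.805086912087882 [-4.84038025 -3.25328379  6.79593137] gap 0.0165298373502879
```

Call:
carry_out(
  deltas="1 .0005 -.0014 -.0018 0;1 0 0 0 0",
)

```text
t: 25.0
tcp_pos: [0.5611, -0.1926, 0.071]
orientation: [[-0.137, 0.991, -0.001], [0.991, 0.137, -0.0], [-0.0, -0.001, -1.0]]
ft_force: [-4.6, -1.5, 5.6]
finger_gap: 0.0165
```

```bash
python3 st.py
```

```text
25.0 out mm 13.572483121855717 perp [-0.00532045 -0.28165951  0.04807433] F.n 7.000004593749853 [-4.58972249 -1.54372167  5.6469916 ] gap 0.01647358389981732
```

Call:
carry_out(
  deltas=".6 0 0 0 0;.4 0 0 0 0;.2 0 0 0 0;0 0 0 0 0;0 0 0 0 0;0 0 0 0 0;0 0 0 -.02 0;0 0 0 -.05 0;0 0 0 -.1 0;0 0 0 -.12 0;0 0 0 -.1 0;0 0 0 0 0",
)

```text
t: 26.2
tcp_pos: [0.5658, -0.1943, 0.1947]
orientation: [[-0.137, 0.991, 0.012], [0.991, 0.137, -0.005], [-0.006, 0.011, -1.0]]
ft_force: [0.3, -0.2, -0.0]
finger_gap: 0.0439
```

```bash
python3 - <<'E'
from h import *
np.set_printoptions(precision=4,suppress=True)
W=get_image("wrist");S=get_image("side");s=sense();print(s["t"],s["tcp_pos"],s["finger_gap"],s["ft_force"])
x,y=proj(W,(.57,-.195,.09)).astype(int);print(x,y)
a=cv2.resize(W["frame"][y-60:y+60,x-65:x+65],(585,540),interpolation=cv2.INTER_CUBIC)
b=cv2.resize(np.vstack([S["frame"][200:290,330:422],S["frame"][95:200,253:345]]),(252,540),interpolation=cv2.INTER_CUBIC)
print(x-65,y-60)
cv2.imwrite("pics/fin.png",cv2.resize(np.hstack([a,b]),(800,516))[:,:,::-1])
yaw=-.212;X=np.array([np.cos(yaw),np.sin(yaw),0]);Y=np.array([-np.sin(yaw),np.cos(yaw),0])
Xs=.765*X+[0,0,.644];n=-.644*X+[0,0,.765];c=np.array([.5832,-.1966,.0748])
for e in(0,.007,.014):
  for ph in(.27,.4):
    xk=np.cos(ph)*Xs+np.sin(ph)*Y;q=c+e*n
    print(e,ph,"mark",[((proj(W,q+.028*xk)-[x-65,y-60])*4.5*.956).round(), (proj(S,q+.028*xk)).round(1)],"skirt",((proj(W,q)-[x-65,y-60])*4.5*.956).round(),"barend",((proj(W,q+.0305*n-.018*xk)-[x-65,y-60])*4.5*.956).round())
E
```

```text
26.3 [ 0.5627 -0.193   0.1891] 0.044296440279202515 [-0.4818  0.3248  0.2746]
317 198
252 138
0 0.27 mark [array([263., 419.]), array([376.6, 233.8])] skirt [265. 295.] barend [296. 162.]
0 0.4 mark [array([280., 419.]), array([375.7, 233.1])] skirt [265. 295.] barend [285. 162.]
0.007 0.27 mark [array([270., 411.]), array([375.1, 232.8])] skirt [271. 285.] barend [304. 148.]
0.007 0.4 mark [array([287., 411.]), array([374.2, 232.1])] skirt [271. 285.] barend [293. 147.]
0.014 0.27 mark [array([277., 402.]), array([373.6, 231.7])] skirt [278. 273.] barend [312. 132.]
0.014 0.4 mark [array([295., 402.]), array([372.7, 231. ])] skirt [278. 273.] barend [301. 132.]
```

View pics/fin.png

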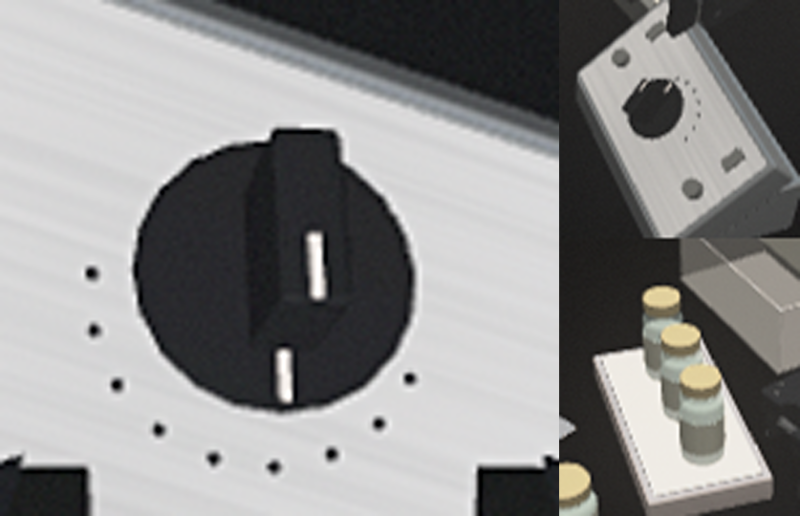

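```bash
python3 -c "
from rig import *
s=sense();print(s['t'],s['joint_velocities']);print(hand_in())"
```

```text
26.3 [ 1.00651572e-03  2.97508123e-02  4.86677467e-02  1.25995805e-03
 -1.30163957e-03  4.70012829e-05]
the job is handed in; nothing more can be done
None
```

The spare jar now stands on the light stage between the other two. The knob was pulled until it snapped over, then let go, and the job was handed in at about 26 s of the 54 s. No verdict was reported.

**Jar:** It was set down gently and released. From the side view right after release, the caps were at (0.631, 0.312), (0.614, 0.228) and (0.595, 0.146). That puts the spare about 1 mm from the midpoint and in line. The last picture showed all three upright.

**Knob:** It snapped over by about 10 mm, and I let it go at about 13.5 mm. The last wrist picture fits a model of it resting roughly 13–14 mm out and turned about 0.05–0.1 rad from its start. Both values come from the picture, not a direct reading.

**Checks that disagreed:**
- **Missed grasp:** My first try at the knob closed on air above the bar. In the wrist view the fingertips sat about 33 mm farther back than the interface text says. I went about 30 mm lower and the second grasp held.
- **Jar grip:** For the same reason, I probably held the jar by its cap, since the opening was 45 mm, not 52 mm.
- **Knob position:** The wrist camera and the other two cameras disagreed by up to about 1 cm on where the knob was. I used a close-range fit from the wrist view.

At the end the gripper hung free above the knob with no contact force. I saw nothing else disturbed, but I did not measure the other items again.

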